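# Unstack the press blanks into their nests

### The job

The sample blanks for the heat press are piled in one stack. Take the stack apart and set each blank down, without dropping it, in the loading nest of its own shape (oblong, square, hexagonal, round), so that it lies flat on the nest's floor inside the rim. Do not knock over or push away the small jar and the thread spool.

Things in the scene. Friction and masses are not known exactly. Their poses are not given: they have to be found in the camera images.
- blank_oblong: Oblong pale-wood press blank, 62 mm along its x, 130 mm along its y, 24 mm thick; origin at the centre of its underside, z up. About 150 g. At the start it is the bottom of the stack, lying on the table.
- blank_square: Square white press blank, 56 x 56 mm, sides along its x and y, 24 mm thick; origin at the centre of its underside, z up. About 60 g. Second from the bottom at the start, on the oblong blank.
- blank_hexagon: Regular hexagonal brown-wood press blank, 44 mm across flats; one pair of flats faces +x and -x, the others every 60 degrees; 24 mm thick; origin at the centre of its underside, z up. About 30 g. Third from the bottom at the start, on the square blank.
- blank_round: Round white press blank, 34 mm in diameter, 24 mm thick; origin at the centre of its underside, z up. About 16 g. Top of the stack at the start, on the hexagonal blank. All four just rest on one another and may be turned a little.
- nest_oblong: Oblong loading nest, opening 74 mm along its x and 142 mm along its y (86 x 154 mm outside). Black rubber floor with a bright aluminium rim all round; origin under its centre on the table, z up; floor 4 mm above the table, rim 6 mm thick with its top 11 mm above the table (7 mm above the floor). Fixed.
- nest_square: Square loading nest, opening 68 x 68 mm, sides along its x and y (80 x 80 mm outside). Black rubber floor with a bright aluminium rim all round; origin under its centre on the table, z up; floor 4 mm above the table, rim 6 mm thick with its top 11 mm above the table (7 mm above the floor). Fixed.
- nest_hexagon: Hexagonal loading nest, opening 56 mm across flats (68 mm outside); one pair of flats faces +x and -x. Black rubber floor with a bright aluminium rim all round; origin under its centre on the table, z up; floor 4 mm above the table, rim 6 mm thick with its top 11 mm above the table (7 mm above the floor). Fixed.
- nest_round: Round loading nest, opening 46 mm in diameter (58 mm outside). Black rubber floor with a bright aluminium rim all round; origin under its centre on the table, z up; floor 4 mm above the table, rim 6 mm thick with its top 11 mm above the table (7 mm above the floor). Fixed.
- snap_jar: Small glass jar with a steel lid, 52 mm in diameter, 50 mm high, standing loose among the nests; origin at the centre of its underside. To be left alone.
- spool: Blue thread spool, 42 mm in diameter, 46 mm high, standing loose among the nests; origin at the centre of its underside. To be left alone.

How it is judged:
By the outcome, as a careful person would: the job done as asked, in the order asked, and still so for the second after the job is handed in, with the robot touching nothing.
It also fails if it takes over 128 s, if anything falls off the work surface, if the arm or the gripper's body presses on something with over 40 N, if the wrist force passes 120 N, or if a joint passes its speed limit or range.

### The arm

A 6-joint arm with a two-finger parallel gripper is mounted at the origin on the work surface. World frame = base frame: x ahead of the robot, y to its left, z up, the work surface at z = 0. Lengths are in mm, angles in rad, forces in N, time in s.
With the tool pointing down it reaches from about 325 to 775 mm from the base axis. Payload 5.5 kg.
Tool frame: the origin (TCP) lies on the centre line of the jaws, within the pads' length; the fingertips stand 8 mm ahead of it and the grasp point (between the pads) lies 11 mm behind it (robot.finger_overhang is the distance from the TCP to the fingertips, in mm); z points along the fingers, y is the line along which they close (so a half turn about z gives the same grasp; the last joint's range is limited). The gripper opens to 85 mm and grips with 20 to 120 N. Pads are 22 mm wide; open, the fingers measure 114 mm over their backs; the gripper's body (76 mm by 85 mm) begins 54 mm behind the grasp point. The pads swing forward as they close: fully open they stand 13 mm farther back than shut.
Start: joints at [-1.283, 0.091, 1.231, -0, 1.82, -0.057], TCP at [202.805, -564.7, 239.275] pointing down, gripper open.
Joint ranges: [-2.87, 2.87], [-0.86, 2.18], [0.17, 2.46], [-1.51, 4.65], [0.06, 2.69], [-2.65, 2.65]. Speed limits (rad/s): [2.57, 2.57, 3.01, 3.14, 3.14, 3.14].

### API

Orientations are given as [roll, pitch, yaw] about the fixed x, y, z axes, in that order (R = Rz(yaw) Ry(pitch) Rx(roll)).
In Python, from bench import robot, viewer, close_job gives the robot as it stands.
- The arm moves only by the tool send_rows, never from a script. Its argument "rows" is a list of rows, each an object of numbers: "dx", "dy", "dz": the shift along the tool's x, y, z scaled (see below); "wx", "wy", "wz": the turn, a rotation vector about the tool's x, y, z scaled (see below); "jaw": the finger opening in mm, from 0 to 85.4. In form: [{"dx": .., "dy": .., "dz": .., "wx": .., "wy": .., "wz": .., "jaw": ..}, ...]. A call has 1 to 12 rows; each row is the pose to reach, as a shift and turn from the pose commanded when the call began, along the tool's axes at that moment, turning the shorter way round; what a row does not reach only later rows make up. The controller multiplies each number of a shift by 0.4 m and each number of a turn by 180 degrees. A row lasts 1/8 s, in which the tool goes at most 62.5 mm and 10.7 degrees, less where a joint would pass 70% of its speed; a pose out of reach is approached as far as the arm can. A call with a number of a shift or a turn outside -1 to 1 is refused whole. A call with a gripper value outside its range is refused whole. The fingers move at their own pace and stop on an object; "force" is the grip in N (left out, the last holds). Time passes only in rows, so rows that repeat a pose let the fingers close. It gives the time, the measured TCP pose, the force, the opening and the grip force at its end, in the units of the state.
- robot.state(): the state, without advancing time (a new reading comes with each control period).
- viewer.snapshot(name): name is "scene" or "top"; returns a dict with "color" (400x640x3 uint8, red, green, blue), "vfov" (degrees; the focal length in pixels is half the picture's height over the tangent of half this angle, whatever the lens; pixels are square), "cx", "cy" (the principal point, pixels), "eye" and "orientation" of the camera in the world. Camera axes: x right, y up, looking along -z (the intrinsics and any distortion apply to the point x, -y, -z); pixel columns grow to the right and rows downward; lengths in mm; the calibration is good to about 2 mm. A picture is of the moment at which its call begins. There is no depth.
- close_job(): hands the job in; it is judged then, once.
The state is a dict: "t": time; "q": joint angles; "qd": joint speeds; "joint_efforts": joint torques, N m; "tool_pos": TCP position; "tcp_rot": TCP orientation; "ft_force": force on the tool from outside, world axes, zero at the start; "wrist_torque": the same for the moment, N m; "width": finger opening in mm; "grip_force": force on a finger pad.
Only numpy, scipy, OpenCV 4.12 (cv2) and the standard library are available. Lean on these libraries where they do the work, as an engineer would, in place of code of your own. Each camera call takes 0.05 s, during which the arm holds its last target. There are 200 camera calls.

## Working session

There is one attempt and no reset: what is moved stays moved. The work goes in short steps, Python scripts to look and compute and a tool call to move; the robot and the scene stay as the last step left them, time stands still between calls to the robot, and variables do not carry over. Pictures are saved under pics/ and viewed, at most 14 in all, crops included, and the job is handed in when it is done.

Besides the shell and the picture viewer there is one more tool, called after ">>>" as name([rows], argument=value, ...), one row to a line, values as JSON. send_rows: Moves the arm, as the interface text tells. Shifts and turns lie within -1 to 1; 1 stands for 0.4 m of shift or 180 degrees of turn. Its arguments: {"type":"object","properties":{"rows":{"type":"array","items":{"type":"object","properties":{"dx":{"type":"number"},"dy":{"type":"number"},"dz":{"type":"number"},"wx":{"type":"number"},"wy":{"type":"number"},"wz":{"type":"number"},"jaw":{"type":"number"}}}},"force":{"type":"number"}},"required":["rows"]}

```bash
mkdir -p pics; ls; python3 - <<'E'
from bench import robot, viewer
import cv2
for n in ("scene","top"):
    s=viewer.snapshot(n); c=s.pop("color"); cv2.imwrite(f"pics/{n}0.png",c[:,:,::-1]); print(n,s)
print(robot.state())
E
```

```text
pics
scene {'vfov': 46.06715094050207, 'cx': 318.7287451515374, 'cy': 201.2356549158748, 'eye': array([1107.21093392, -342.31318303,  768.21726827]), 'orientation': array([ 0.78056426, -0.01964557,  1.08138935])}
top {'vfov': 47.994919173424165, 'cx': 315.0597999272931, 'cy': 197.18208342996934, 'eye': array([ 336.99983356,   13.07939168, 1028.31649633]), 'orientation': array([ 0.19488779,  0.01016193, -1.5641944 ])}
{'t': 0.1, 'q': array([-1.28266318e+00,  9.17969456e-02,  1.23180760e+00, -5.12153693e-05,
        1.81981252e+00, -5.66958115e-02]), 'qd': array([ 5.77385991e-04, -2.25657011e-03, -3.14801414e-03,  1.53831104e-03,
       -4.61414538e-05, -4.55261584e-04]), 'joint_efforts': array([ 2.32894236e-03, -4.60216069e+01, -4.19218576e+01, -4.93890377e-05,
        1.06282899e-02,  1.33610405e-05]), 'tool_pos': array([ 202.73405933, -564.44071499,  238.23213531]), 'tcp_rot': array([-3.13976836e+00, -5.38022707e-05,  3.44816336e-01]), 'ft_force': array([ 0.58678009,  0.24774161, -0.47471213]), 'wrist_torque': array([-0.01955823,  0.02459978, -0.00867708]), 'grip_force': 0.0, 'width': 85.30670778791149}
```

View pics/scene0.png

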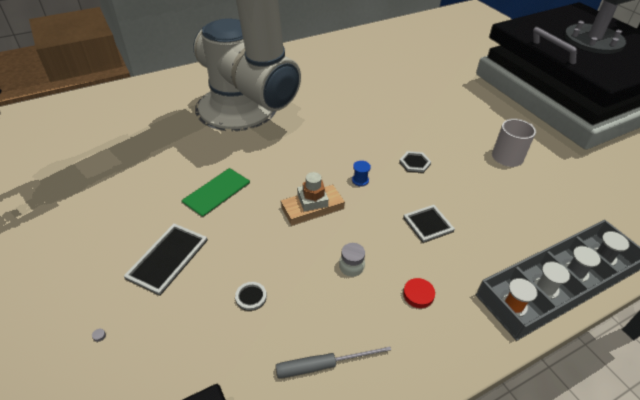

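View pics/top0.png

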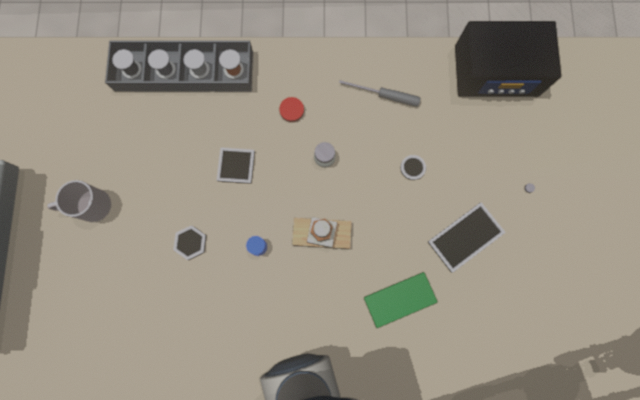

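```bash
cat > h.py <<'E'
import numpy as np, cv2
from scipy.spatial.transform import Rotation as R
from bench import robot, viewer
def cam(s):
    f=200/np.tan(np.radians(s["vfov"]/2)); return f,s["cx"],s["cy"],np.array(s["eye"]),R.from_euler("xyz",s["orientation"]).as_matrix()
def ray(s,p):
    f,cx,cy,e,M=cam(s); d=M@np.array([(p[0]-cx)/f,-(p[1]-cy)/f,-1]); return e,d/np.linalg.norm(d)
def plane(s,p,z):
    e,d=ray(s,p); return e+d*(z-e[2])/d[2]
def tri(s1,p1,s2,p2):
    a,u=ray(s1,p1); b,v=ray(s2,p2)
    k=np.linalg.lstsq(np.c_[u,-v],b-a,rcond=None)[0]; P,Q=a+u*k[0],b+v*k[1]
    return (P+Q)/2,np.linalg.norm(P-Q)
def proj(s,P):
    f,cx,cy,e,M=cam(s); c=M.T@(np.array(P)-e); return cx+f*c[0]/-c[2], cy-f*c[1]/-c[2]
def blob(mask,seed,r=45):
    n,l,st,ce=cv2.connectedComponentsWithStats(mask.astype(np.uint8))
    m=(l==l[seed[1],seed[0]])&mask
    c=max(cv2.findContours(m.astype(np.uint8),cv2.RETR_EXTERNAL,cv2.CHAIN_APPROX_NONE)[0],key=cv2.contourArea)
    return m,c
E
python3 - <<'E'
from h import *
print(getattr(robot,"finger_overhang",None))
T=viewer.snapshot("top"); S=viewer.snapshot("scene")
seeds=dict(oblong=((466,237),(167,258)),square=((236,165),(429,222)),hexagon=((190,242),(415,161)),round=((413,167),(251,296)))
for n,(a,b) in seeds.items():
    o=[]
    for s,p in((T,a),(S,b)):
        m,c=blob(s["color"].max(2)<80,p)
        M=cv2.moments(c); o.append((M["m10"]/M["m00"],M["m01"]/M["m00"])); 
        if s is T: ct=c
    P,g=tri(T,o[0],S,o[1])
    w=np.array([plane(T,q[0],4)[:2] for q in ct],np.float32)
    print(n,np.round(o,1).tolist(),P.round(1),round(g,1),"plane4",plane(T,o[0],4).round(1),plane(S,o[1],4).round(1),"rect",cv2.minAreaRect(w), "hexcheck",cv2.minEnclosingCircle(w)[1])
for n,(s,x,y) in dict(t=(T,280,195),s=(S,270,155)).items():
    cr=s["color"][y:y+75,x:x+90,::-1]; cv2.imwrite(f"pics/c{n}.png",cr)
a=[cv2.resize(cv2.imread(f"pics/c{n}.png"),None,fx=7,fy=7,interpolation=cv2.INTER_NEAREST)[:, :] for n in "ts"]
cv2.imwrite("pics/crop1.png",cv2.resize(np.vstack(a),(480,600*800//800) if 0 else (360,600)))
cv2.imwrite("pics/cropt.png",a[0]); cv2.imwrite("pics/crops.png",a[1])
E
```

```text
8.0
oblong [[466.3, 236.8], [165.5, 257.5]] [ 448.  -323.2    3.4] 6.0 plane4 [ 448.9 -320.1    4. ] [ 446.9 -326.     4. ] rect ((449.4294128417969, -320.333251953125), (69.08038330078125, 135.9206085205078), 35.99871063232422) hexcheck 74.77689361572266
square [[235.0, 164.6], [428.8, 221.9]] [615.1 212.4   7.1] 3.0 plane4 [616.8 214.4   4. ] [612.6 213.1   4. ] rect ((616.8826293945312, 214.2423095703125), (61.13612365722656, 60.649784088134766), 86.5130615234375) hexcheck 41.878448486328125
hexagon [[188.8, 242.1], [415.2, 160.5]] [432.  310.1   7.5] 3.4 plane4 [433.2 312.7   4. ] [428.6 311.2   4. ] rect ((433.5147705078125, 312.294677734375), (48.12803268432617, 54.17899703979492), 27.35279083251953) hexcheck 27.589834213256836
round [[412.9, 166.6], [250.5, 294.7]] [ 611.7 -205.8    7.8] 3.9 plane4 [ 613.5 -204.8    4. ] [ 608.4 -206.8    4. ] rect ((613.755859375, -204.8663330078125), (36.43192672729492, 37.70616912841797), 0.21103493869304657) hexcheck 19.389204025268555
```

View pics/cropt.png

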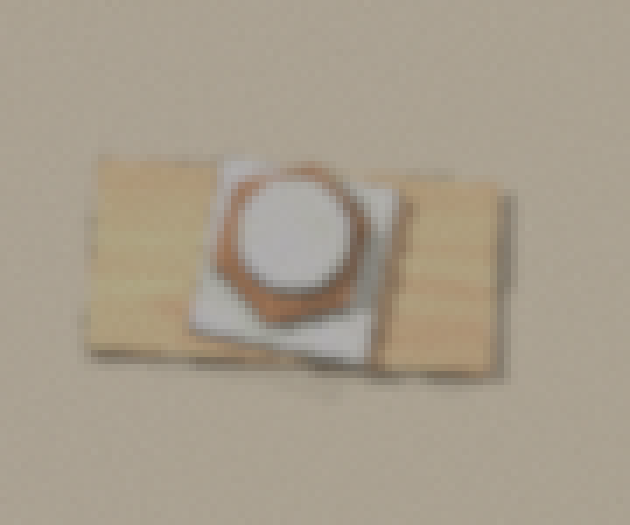

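View pics/crops.png

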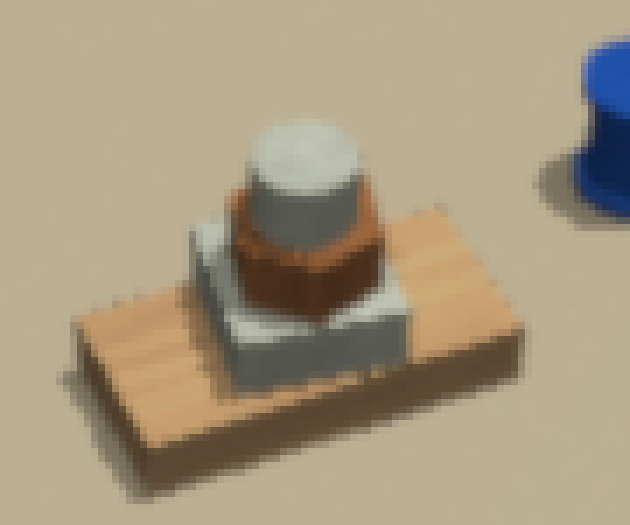

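The overhead crop shows the stack square-on: round top at about (321.5,228), hexagon, square turned about 8°, and the oblong running along y. The scene crop shows the same stack, with the round top at about (313,176.6).

```bash
python3 - <<'E'
from h import *
T=viewer.snapshot("top"); S=viewer.snapshot("scene")
t=lambda *c:[(280+x/7-.5,195+y/7-.5) for x,y in c]
s=lambda *c:[(270+x/7-.5,155+y/7-.5) for x,y in c]
P=dict(round=(t((294,235)),s((305,155)),96),
 square=(t((220,158),(397,187),(372,362),(190,330)),s((235,340)),48),
 oblong=(t((97,160),(500,187),(492,373),(88,350)),s((78,322),(147,447),(523,330),(437,210)),24))
for n,(a,b,z) in P.items():
    pa=np.mean(a,0); W=np.array([plane(T,q,z)[:2] for q in a])
    print(n,"top",W.mean(0).round(1))
    if len(b)==len(a):
        X,g=tri(T,pa,S,np.mean(b,0)); print("  tri",X.round(1),round(g,1),"scene",plane(S,np.mean(b,0),z).round(1))
    if len(a)==4:
        for i in range(4):
            d=W[(i+1)%4]-W[i]; print("  edge",round(np.hypot(*d),1),round(np.degrees(np.arctan2(d[1],d[0]))%90,1))
# square front-left top corner: top-view match (190,330)->? all four in scene
for q in t((190,330),(372,362),(220,158)): print([round(v,1) for v in tri(T,q,S,s((235,340))[0])[0]])
hs=np.array([plane(T,q,72)[:2] for q in t((305,163),(363,200),(345,300),(278,322),(219,265),(235,190))]); print("hex",hs.mean(0),hs.round(1).tolist())
d=hs[0]-hs[3];print(np.hypot(*d),np.degrees(np.arctan2(d[1],d[0])))
E
```

```text
round top [455.3   9.9]
  tri [454.8   8.4  94.6] 3.3 scene [455.5   6.2  96. ]
square top [453.9   9.5]
  edge 56.4 80.9
  edge 55.5 81.8
  edge 57.5 80.4
  edge 54.9 80.7
oblong top [454.2   9.6]
  tri [453.5   7.5  19.6] 4.5 scene [456.5   3.4  24. ]
  edge 130.2 86.4
  edge 59.8 87.1
  edge 128.9 87.1
  edge 61.3 88.2
[np.float64(428.1), np.float64(22.0), np.float64(-12.9)]
[np.float64(428.6), np.float64(-10.9), np.float64(-0.7)]
[np.float64(475.4), np.float64(5.5), np.float64(39.3)]
hex [456.90741867  10.77589492] [[480.6, 6.5], [469.3, -11.3], [438.6, -5.8], [431.7, 14.6], [449.1, 32.7], [472.2, 28.0]]
49.55289313102409 -9.357781634153529
```

```bash
cat > go.py <<'E'
import sys,numpy as np
from bench import robot
s=robot.state(); p=np.array(s["tool_pos"]); psi=s["tcp_rot"][2]
print("t",round(s["t"],2),"pos",p.round(1),"psi",round(np.degrees(psi),1),"rot",np.round(s["tcp_rot"],3),"w",round(s["width"],1),"grip",round(s["grip_force"],1),"F",np.round(s["ft_force"],1))
c,sn=np.cos(psi),np.sin(psi)
for a in sys.argv[1:]:
    x,y,z,q=map(float,a.split(",")); d=np.array([x,y,z])-p
    w=(q-np.degrees(psi)+180)%360-180
    print(a,"dx %.4f dy %.4f dz %.4f wz %.4f"%((d[0]*c+d[1]*sn)/400,(d[0]*sn-d[1]*c)/400,-d[2]/400,-w/180),"len",round(np.linalg.norm(d)))
E
python3 go.py 330,-278,190,50 455,8.3,150,80
```

```text
t 0.3 pos [ 202.8 -564.6  238.9] psi 19.8 rot [-3.141 -0.     0.345] w 85.4 grip 0.0 F [0.3 0.2 0. ]
330,-278,190,50 dx 0.5415 dy -0.5669 dz 0.1222 wz -0.1680 len 317
455,8.3,150,80 dx 1.0776 dy -1.1348 dz 0.2222 wz -0.3347 len 632
```

>>> send_rows([
  {"dx": 0.54,"dy": -0.567,"dz": 0.12,"wz": -0.168,"jaw": 85},
  {"dx": 0.54,"dy": -0.567,"dz": 0.12,"wz": -0.168,"jaw": 85},
  {"dx": 0.54,"dy": -0.567,"dz": 0.12,"wz": -0.168,"jaw": 85},
  {"dx": 0.54,"dy": -0.567,"dz": 0.12,"wz": -0.168,"jaw": 85},
  {"dx": 0.94,"dy": -0.99,"dz": 0.2,"wz": -0.335,"jaw": 85},
  {"dx": 0.94,"dy": -0.99,"dz": 0.2,"wz": -0.335,"jaw": 85},
  {"dx": 0.94,"dy": -0.99,"dz": 0.2,"wz": -0.335,"jaw": 85},
  {"dx": 0.94,"dy": -0.99,"dz": 0.2,"wz": -0.335,"jaw": 85},
  {"dx": 0.94,"dy": -0.99,"dz": 0.2,"wz": -0.335,"jaw": 85},
  {"dx": 0.94,"dy": -0.99,"dz": 0.2,"wz": -0.335,"jaw": 85},
], force=30)

```text
invalid input
```

```bash
python3 go.py 455,8.3,150,80 455,8.3,89,80
```

```text
t 0.3 pos [ 202.8 -564.6  238.9] psi 19.8 rot [-3.141 -0.     0.345] w 85.4 grip 0.0 F [0.3 0.2 0. ]
455,8.3,150,80 dx 1.0776 dy -1.1348 dz 0.2222 wz -0.3347 len 632
455,8.3,89,80 dx 1.0776 dy -1.1348 dz 0.3747 wz -0.3347 len 644
```

>>> send_rows([
  {"dx": 0.54,"dy": -0.567,"dz": 0.12,"wx": 0,"wy": 0,"wz": -0.168,"jaw": 85},
  {"dx": 0.54,"dy": -0.567,"dz": 0.12,"wx": 0,"wy": 0,"wz": -0.168,"jaw": 85},
  {"dx": 0.54,"dy": -0.567,"dz": 0.12,"wx": 0,"wy": 0,"wz": -0.168,"jaw": 85},
  {"dx": 0.54,"dy": -0.567,"dz": 0.12,"wx": 0,"wy": 0,"wz": -0.168,"jaw": 85},
  {"dx": 0.94,"dy": -0.99,"dz": 0.2,"wx": 0,"wy": 0,"wz": -0.335,"jaw": 85},
  {"dx": 0.94,"dy": -0.99,"dz": 0.2,"wx": 0,"wy": 0,"wz": -0.335,"jaw": 85},
  {"dx": 0.94,"dy": -0.99,"dz": 0.2,"wx": 0,"wy": 0,"wz": -0.335,"jaw": 85},
  {"dx": 0.94,"dy": -0.99,"dz": 0.2,"wx": 0,"wy": 0,"wz": -0.335,"jaw": 85},
  {"dx": 0.94,"dy": -0.99,"dz": 0.2,"wx": 0,"wy": 0,"wz": -0.335,"jaw": 85},
  {"dx": 0.94,"dy": -0.99,"dz": 0.2,"wx": 0,"wy": 0,"wz": -0.335,"jaw": 85},
], force=30)

```text
t: 1.55
tool_pos: [423.2, -61.9, 158.5]
tcp_rot: [-3.14, -0.001, 1.403]
ft_force: [-1.1, -1.3, -0.1]
width: 84.9
grip_force: 0.0
```

```bash
python3 go.py 455,8.3,150,80 455,8.3,89,80
```

```text
t 1.55 pos [423.2 -61.9 158.5] psi 80.4 rot [-3.140e+00 -1.000e-03  1.403e+00] w 84.9 grip 0.0 F [-1.1 -1.3 -0.1]
455,8.3,150,80 dx 0.1862 dy 0.0493 dz 0.0214 wz 0.0023 len 78
455,8.3,89,80 dx 0.1862 dy 0.0493 dz 0.1739 wz 0.0023 len 104
```

>>> send_rows([
  {"dx": 0.186,"dy": 0.05,"dz": 0.022,"wx": 0,"wy": 0,"wz": 0,"jaw": 70},
  {"dx": 0.186,"dy": 0.05,"dz": 0.022,"wx": 0,"wy": 0,"wz": 0,"jaw": 70},
  {"dx": 0.186,"dy": 0.05,"dz": 0.022,"wx": 0,"wy": 0,"wz": 0,"jaw": 70},
  {"dx": 0.186,"dy": 0.05,"dz": 0.022,"wx": 0,"wy": 0,"wz": 0,"jaw": 70},
])

```text
t: 2.05
tool_pos: [455.1, 3.5, 150.8]
tcp_rot: [3.141, 0.001, 1.396]
ft_force: [-0.8, -0.4, 0.2]
width: 69.9
grip_force: 0.0
```

```bash
python3 go.py 455,8.3,89,80; python3 - <<'E'
from h import *
o=[]
for n in ("scene","top"):
    s=viewer.snapshot(n); x,y=(255,90) if n=="scene" else (265,160)
    c=s["color"][y:y+110,x:x+110,::-1]; o.append(cv2.resize(c,(400,400),interpolation=2))
    st=robot.state()["tool_pos"]; print(n,proj(s,st),proj(s,[455,8.3,96]), proj(s,[st[0],st[1],96]))
cv2.imwrite("pics/a1.png",np.hstack(o))
E
```

```text
t 2.05 pos [455.1   3.5 150.8] psi 80.0 rot [3.141e+00 1.000e-03 1.396e+00] w 69.9 grip 0.0 F [-0.8 -0.4  0.2]
455,8.3,89,80 dx 0.0118 dy -0.0025 dz 0.1544 wz -0.0001 len 62
scene (np.float64(312.12910619846394), np.float64(157.00476125873047)) (np.float64(313.85030822434953), np.float64(176.20198751293893)) (np.float64(311.87866595569864), np.float64(176.93932143695315))
top (np.float64(324.818249920953), np.float64(224.64562874172992)) (np.float64(322.26400143361246), np.float64(228.23606832345075)) (np.float64(324.52536980188364), np.float64(228.15786263459432))
```

View pics/a1.png

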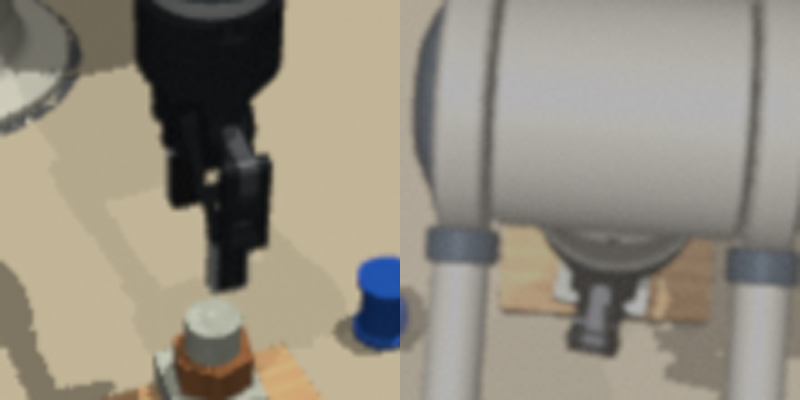

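The gripper stands above the stack in line with the round blank, near finger at about (318,170) in the scene picture and round top at about (313,176). I'm going down to grip.

>>> send_rows([
  {"dx": 0.012,"dy": -0.0025,"dz": 0.08,"wx": 0,"wy": 0,"wz": 0,"jaw": 70},
  {"dx": 0.012,"dy": -0.0025,"dz": 0.154,"wx": 0,"wy": 0,"wz": 0,"jaw": 70},
  {"dx": 0.012,"dy": -0.0025,"dz": 0.154,"wx": 0,"wy": 0,"wz": 0,"jaw": 70},
  {"dx": 0.012,"dy": -0.0025,"dz": 0.154,"wx": 0,"wy": 0,"wz": 0,"jaw": 25},
  {"dx": 0.012,"dy": -0.0025,"dz": 0.154,"wx": 0,"wy": 0,"wz": 0,"jaw": 25},
  {"dx": 0.012,"dy": -0.0025,"dz": 0.154,"wx": 0,"wy": 0,"wz": 0,"jaw": 25},
  {"dx": 0.012,"dy": -0.0025,"dz": 0.154,"wx": 0,"wy": 0,"wz": 0,"jaw": 25},
  {"dx": 0.012,"dy": -0.0025,"dz": 0.154,"wx": 0,"wy": 0,"wz": 0,"jaw": 25},
], force=25)

```text
t: 3.15
tool_pos: [456.2, 9.6, 90.9]
tcp_rot: [3.138, 0.0, 1.397]
ft_force: [-0.5, -0.8, 6.9]
width: 32.5
grip_force: 24.9
```

```bash
python3 go.py 455,8.3,160,80 611,-205.8,100,80 611,-205.8,45,80
```

```text
t 3.15 pos [456.2   9.6  90.9] psi 80.1 rot [3.138 0.    1.397] w 32.5 grip 24.9 F [-0.5 -0.8  6.9]
455,8.3,160,80 dx -0.0036 dy -0.0023 dz -0.1728 wz 0.0003 len 69
611,-205.8,100,80 dx -0.4634 dy 0.4743 dz -0.0228 wz 0.0003 len 265
611,-205.8,45,80 dx -0.4634 dy 0.4743 dz 0.1147 wz 0.0003 len 269
```

>>> send_rows([
  {"dx": 0,"dy": 0,"dz": -0.03,"wx": 0,"wy": 0,"wz": 0,"jaw": 25},
  {"dx": 0,"dy": 0,"dz": -0.09,"wx": 0,"wy": 0,"wz": 0,"jaw": 25},
  {"dx": 0,"dy": 0,"dz": -0.17,"wx": 0,"wy": 0,"wz": 0,"jaw": 25},
  {"dx": 0,"dy": 0,"dz": -0.17,"wx": 0,"wy": 0,"wz": 0,"jaw": 25},
])

```text
t: 3.65
tool_pos: [456.6, 9.8, 160.5]
tcp_rot: [3.136, -0.001, 1.397]
ft_force: [0.0, -0.1, -0.3]
width: 32.8
grip_force: 24.9
```

```bash
python3 go.py 611,-205.8,100,80 611,-205.8,45,80; python3 - <<'E'
from h import *
s=viewer.snapshot("scene"); cv2.imwrite("pics/a2.png",cv2.resize(s["color"][70:220,235:395,::-1],(640,600),interpolation=2))
E
```

```text
t 3.65 pos [456.6   9.8 160.5] psi 80.1 rot [ 3.136e+00 -1.000e-03  1.397e+00] w 32.8 grip 24.9 F [ 0.  -0.1 -0.3]
611,-205.8,100,80 dx -0.4644 dy 0.4731 dz 0.1512 wz 0.0004 len 272
611,-205.8,45,80 dx -0.4644 dy 0.4731 dz 0.2887 wz 0.0004 len 289
```

View pics/a2.png

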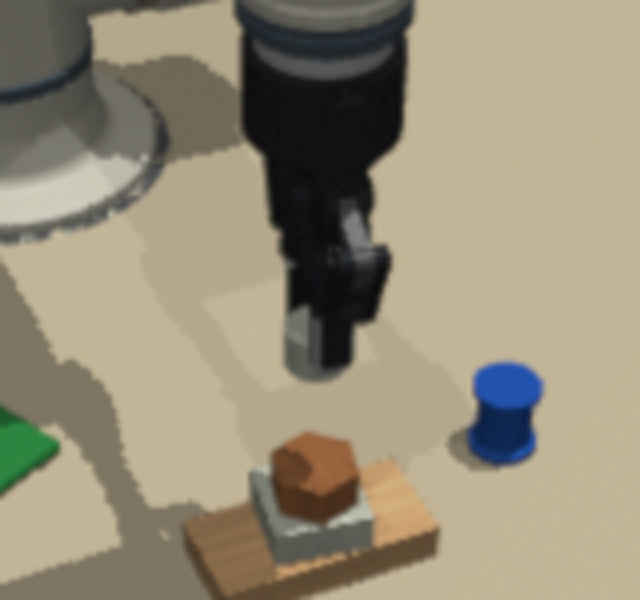

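The round blank is held clear, with its centre at about (314.5,160), and the rest of the stack is undisturbed. The blank looks left of the near finger, so I'm checking that offset.

```bash
python3 - <<'E'
from h import *
s=viewer.snapshot("scene")
for P in ([456.6,9.8,142],[456.6+22,9.8,152],[456.6,-0.2,142],[456.6,9.8,166],[473,9.8,166]): print(P,np.round(proj(s,P),1))
cr=s["color"][140:170,300:330]; m=(cr.max(2)>95)
print([("".join("#" if v else "." for v in r)) for r in m].__str__().replace(", ","\n"))
E
```

```text
[456.6, 9.8, 142] [315.1 159.8]
[478.6, 9.8, 152] [320.3 162.4]
[456.6, -0.2, 142] [310.8 161.3]
[456.6, 9.8, 166] [315.3 150.7]
[473, 9.8, 166] [319.1 155.4]
['#######.......................'
'#######.......................'
'#######.......................'
'#######.......................'
'#######.......................'
'#######.......................'
'#######.......................'
'#######......................#'
'#######..###.................#'
'############.................#'
'############.................#'
'###########..............#####'
'###########.............######'
'###########............#######'
'############...........#######'
'############...........#######'
'#######.###............#######'
'#######................#######'
'#######................#######'
'#######................#######'
'#######................#######'
'#######................#######'
'#######..............#########'
'#########...........##########'
'###########.......############'
'##############################'
'##############################'
'##############################'
'##############################'
'##############################']
```

>>> send_rows([
  {"dx": -0.11,"dy": 0.11,"dz": 0.02,"wx": 0,"wy": 0,"wz": 0,"jaw": 25},
  {"dx": -0.22,"dy": 0.22,"dz": 0.06,"wx": 0,"wy": 0,"wz": 0,"jaw": 25},
  {"dx": -0.33,"dy": 0.33,"dz": 0.1,"wx": 0,"wy": 0,"wz": 0,"jaw": 25},
  {"dx": -0.42,"dy": 0.43,"dz": 0.15,"wx": 0,"wy": 0,"wz": 0,"jaw": 25},
  {"dx": -0.4645,"dy": 0.473,"dz": 0.2,"wx": 0,"wy": 0,"wz": 0,"jaw": 25},
  {"dx": -0.4645,"dy": 0.473,"dz": 0.28,"wx": 0,"wy": 0,"wz": 0,"jaw": 25},
  {"dx": -0.4645,"dy": 0.473,"dz": 0.28,"wx": 0,"wy": 0,"wz": 0,"jaw": 25},
  {"dx": -0.4645,"dy": 0.473,"dz": 0.28,"wx": 0,"wy": 0,"wz": 0,"jaw": 25},
])

```text
t: 4.75
tool_pos: [609.4, -205.6, 45.2]
tcp_rot: [-3.141, -0.0, 1.398]
ft_force: [0.7, 0.4, 0.4]
width: 32.8
grip_force: 25.0
```

```bash
python3 go.py 611,-205.8,23.5,80; python3 - <<'E'
from h import *
o=[]
P=robot.state()["tool_pos"]
for n in ("scene","top"):
    s=viewer.snapshot(n); x,y=(205,240) if n=="scene" else (370,120)
    c=s["color"][y:y+90,x:x+90,::-1]; o.append(cv2.resize(c,(400,400),interpolation=2))
    print(n,np.round(proj(s,[P[0],P[1],P[2]-18.9]),1),np.round(proj(s,[611,-205.8,11]),1))
cv2.imwrite("pics/a3.png",np.hstack(o))
E
```

```text
t 4.75 pos [ 609.4 -205.6   45.2] psi 80.1 rot [-3.141 -0.     1.398] w 32.8 grip 25.0 F [0.7 0.4 0.4]
611,-205.8,23.5,80 dx 0.0001 dy 0.0041 dz 0.0543 wz 0.0004 len 22
scene [250.4 288.1] [251.2 293.4]
top [415.3 165.8] [414.  166.8]
```

View pics/a3.png

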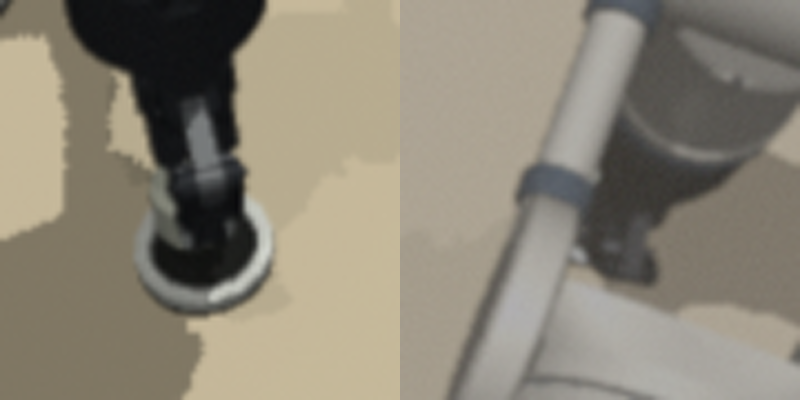

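The blank hangs over the round nest: nest ring centre about (251,294), blank about (250,288), matching the projections. Lowering now.

>>> send_rows([
  {"dx": 0.001,"dy": 0.004,"dz": 0.03,"wx": 0,"wy": 0,"wz": 0,"jaw": 25},
  {"dx": 0.001,"dy": 0.004,"dz": 0.045,"wx": 0,"wy": 0,"wz": 0,"jaw": 25},
  {"dx": 0.001,"dy": 0.004,"dz": 0.054,"wx": 0,"wy": 0,"wz": 0,"jaw": 25},
  {"dx": 0.001,"dy": 0.004,"dz": 0.054,"wx": 0,"wy": 0,"wz": 0,"jaw": 25},
])

```text
t: 5.35
tool_pos: [611.1, -205.7, 23.2]
tcp_rot: [-3.142, 0.0, 1.397]
ft_force: [-0.4, -0.3, 0.5]
width: 32.4
grip_force: 25.0
```

>>> send_rows([
  {"dx": 0,"dy": 0,"dz": 0.003,"wx": 0,"wy": 0,"wz": 0,"jaw": 25},
  {"dx": 0,"dy": 0,"dz": 0.003,"wx": 0,"wy": 0,"wz": 0,"jaw": 25},
])

```text
t: 5.6
tool_pos: [611.2, -205.8, 22.9]
tcp_rot: [3.141, 0.0, 1.397]
ft_force: [-1.9, 0.7, 5.2]
width: 32.5
grip_force: 25.5
```

Contact at 5 N. Releasing gently and rising.

>>> send_rows([
  {"dx": 0,"dy": 0,"dz": 0,"wx": 0,"wy": 0,"wz": 0,"jaw": 50},
  {"dx": 0,"dy": 0,"dz": 0,"wx": 0,"wy": 0,"wz": 0,"jaw": 60},
  {"dx": 0,"dy": 0,"dz": 0,"wx": 0,"wy": 0,"wz": 0,"jaw": 65},
  {"dx": 0,"dy": 0,"dz": -0.08,"wx": 0,"wy": 0,"wz": 0,"jaw": 70},
  {"dx": 0,"dy": 0,"dz": -0.2,"wx": 0,"wy": 0,"wz": 0,"jaw": 70},
  {"dx": 0,"dy": 0,"dz": -0.28,"wx": 0,"wy": 0,"wz": 0,"jaw": 70},
  {"dx": 0,"dy": 0,"dz": -0.28,"wx": 0,"wy": 0,"wz": 0,"jaw": 70},
])

```text
t: 6.48
tool_pos: [612.7, -206.4, 138.3]
tcp_rot: [3.135, 0.001, 1.397]
ft_force: [-0.6, -0.7, -0.7]
width: 70.0
grip_force: 0.0
```

```bash
python3 go.py 456,9.5,130,110.6; python3 - <<'E'
from h import *
o=[]
for n,(x,y) in dict(scene=(205,240)).items():
    s=viewer.snapshot(n)
    o.append(cv2.resize(s["color"][y:y+90,x:x+90,::-1],(500,500),interpolation=2))
x,y=275,150
o.append(cv2.resize(s["color"][y:y+72,x:x+72,::-1],(300,300),interpolation=2))
o[1]=np.vstack([o[1],np.zeros((200,300,3),np.uint8)])
cv2.imwrite("pics/a4.png",np.hstack(o))
E
```

```text
t 6.47 pos [ 612.7 -206.4  138.3] psi 80.1 rot [3.135e+00 1.000e-03 1.397e+00] w 70.0 grip 0.0 F [-0.6 -0.7 -0.7]
456,9.5,130,110.6 dx 0.4640 dy -0.4792 dz 0.0206 wz -0.1697 len 267
```

View pics/a4.png

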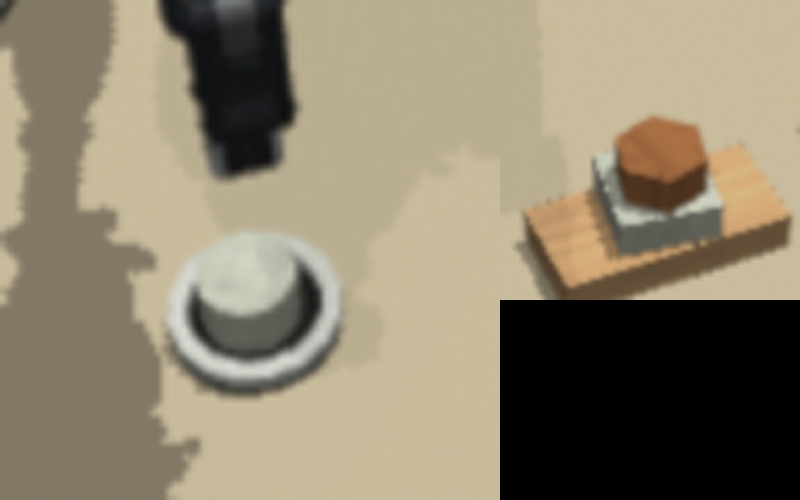

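The round blank sits inside its ring: blank about (249,291), ring about (251,295). The hexagon, square and oblong are still stacked. I'm moving over the hexagon and checking its angle on the way.

>>> send_rows([
  {"dx": 0.1,"dy": -0.1,"dz": 0.02,"wx": 0,"wy": 0,"wz": -0.05,"jaw": 70},
  {"dx": 0.464,"dy": -0.479,"dz": 0.02,"wx": 0,"wy": 0,"wz": -0.17,"jaw": 70},
  {"dx": 0.464,"dy": -0.479,"dz": 0.02,"wx": 0,"wy": 0,"wz": -0.17,"jaw": 70},
  {"dx": 0.464,"dy": -0.479,"dz": 0.02,"wx": 0,"wy": 0,"wz": -0.17,"jaw": 70},
  {"dx": 0.464,"dy": -0.479,"dz": 0.02,"wx": 0,"wy": 0,"wz": -0.17,"jaw": 70},
  {"dx": 0.464,"dy": -0.479,"dz": 0.02,"wx": 0,"wy": 0,"wz": -0.17,"jaw": 70},
  {"dx": 0.464,"dy": -0.479,"dz": 0.02,"wx": 0,"wy": 0,"wz": -0.17,"jaw": 70},
])

```text
t: 7.4
tool_pos: [454.4, 9.7, 124.9]
tcp_rot: [-3.14, -0.0, 1.931]
ft_force: [-0.3, 0.2, -0.6]
width: 69.8
grip_force: 0.0
```

```bash
python3 - <<'E'
from h import *
s=viewer.snapshot("scene")
v=[(275+(x-500)/4.167-.5,150+y/4.167-.5) for x,y in((657,115),(703,132),(707,165),(665,185),(617,168),(620,133))]
W=np.array([plane(s,q,72)[:2] for q in v]); print(W.round(1).tolist(),W.mean(0))
for i in range(3):
    d=W[i+3]-W[i]; print(np.hypot(*d).round(1),(np.degrees(np.arctan2(d[1],d[0]))%60).round(1))
E
python3 go.py 456.3,9.3,64,110.6
```

```text
[[432.6, 16.2], [455.2, 31.6], [478.0, 21.5], [481.2, -4.5], [459.1, -20.6], [436.3, -7.4]] [457.06222503   6.11463265]
52.8 36.9
52.3 34.3
50.8 34.8
t 7.45 pos [454.6   9.5 125.1] psi 110.6 rot [-3.14 -0.    1.93] w 70.2 grip 0.0 F [-0.4  0.9  0.3]
456.3,9.3,64,110.6 dx -0.0019 dy 0.0038 dz 0.1528 wz 0.0000 len 61
```

```bash
python3 - <<'E'
from h import *
S=viewer.snapshot("scene");T=viewer.snapshot("top")
im0=cv2.imread("pics/top0.png"); im1=cv2.imread("pics/scene0.png")
def run(name,s,im,x,y,vmin):
    c=cv2.resize(im[y:y+60,x:x+60],None,fx=8,fy=8,interpolation=cv2.INTER_CUBIC)
    h=cv2.cvtColor(c,cv2.COLOR_BGR2HSV); print(h[240:242,240])
    m=((h[...,0]<13)&(h[...,1]>95)&(h[...,2]>vmin)).astype(np.uint8)
    ct=max(cv2.findContours(m,0,cv2.CHAIN_APPROX_NONE)[0],key=cv2.contourArea)
    W=np.array([plane(s,(x+(q[0][0]+.5)/8-.5,y+(q[0][1]+.5)/8-.5),72)[:2] for q in ct],np.float32)
    H=cv2.convexHull(W)
    ap=cv2.approxPolyDP(H,5,True)[:,0]; print(name,ap.round(1).tolist(),cv2.contourArea(H),"(full 1677)",W.mean(0))
    # width by direction
    print([(a,round(float(np.ptp(W@[np.cos(np.radians(a)),np.sin(np.radians(a))])),1)) for a in range(-90,90,5)])
run("top0",T,im0,290,200,60)
run("scene1",S,S["color"][...,::-1].copy(),284,155,105)
E
```

```text
[[165   3 174]
 [165   3 174]]
top0 [[437.79998779296875, 5.300000190734863], [434.0, 18.899999618530273]] 56.91548651873018 (full 1677) [435.5065    11.763324]
[(-90, 13.8), (-85, 14.0), (-80, 14.0), (-75, 14.1), (-70, 14.1), (-65, 13.9), (-60, 13.7), (-55, 13.4), (-50, 13.0), (-45, 12.5), (-40, 12.0), (-35, 11.4), (-30, 10.7), (-25, 9.9), (-20, 9.1), (-15, 8.4), (-10, 7.5), (-5, 6.6), (0, 6.2), (5, 6.0), (10, 5.8), (15, 5.9), (20, 6.2), (25, 6.6), (30, 7.1), (35, 7.5), (40, 7.9), (45, 8.8), (50, 9.7), (55, 10.5), (60, 11.3), (65, 11.9), (70, 12.5), (75, 13.0), (80, 13.4), (85, 13.7)]
[[ 13 154 162]
 [ 13 154 162]]
scene1 [[446.0, -1.7000000476837158], [457.6000061035156, -3.0999999046325684]] 47.074934178737294 (full 1677) [452.10785    -2.0197356]
[(-90, 5.3), (-85, 4.8), (-80, 5.2), (-75, 5.8), (-70, 6.4), (-65, 6.9), (-60, 7.5), (-55, 8.1), (-50, 8.8), (-45, 9.4), (-40, 9.9), (-35, 10.4), (-30, 10.8), (-25, 11.1), (-20, 11.4), (-15, 11.6), (-10, 11.7), (-5, 11.7), (0, 11.6), (5, 11.5), (10, 11.6), (15, 11.5), (20, 11.3), (25, 11.1), (30, 10.8), (35, 10.5), (40, 10.2), (45, 9.8), (50, 9.3), (55, 8.8), (60, 8.2), (65, 7.7), (70, 7.3), (75, 6.8), (80, 6.3), (85, 5.8)]
```

```bash
python3 - <<'E'
from h import *
S=viewer.snapshot("scene");T=viewer.snapshot("top")
def run(name,s,im,x,y,f):
    c=cv2.resize(im[y:y+46,x:x+46],None,fx=8,fy=8,interpolation=cv2.INTER_CUBIC)
    h=cv2.cvtColor(c,cv2.COLOR_BGR2HSV).astype(int); m=f(h).astype(np.uint8)
    m=cv2.morphologyEx(m,cv2.MORPH_OPEN,np.ones((5,5)))
    k=np.argwhere(m)[:,::-1]; H=cv2.convexHull(k.astype(np.float32))[:,0]
    W=np.array([plane(s,(x+(q[0]+.5)/8-.5,y+(q[1]+.5)/8-.5),72)[:2] for q in H],np.float32)
    print(name,"area",cv2.contourArea(W),cv2.minEnclosingCircle(W)[:2])
    print([(a,round(float(sum(np.ptp(W@[np.cos(np.radians(a+b)),np.sin(np.radians(a+b))]) for b in(0,60,120))/3),1)) for a in range(-30,30,4)])
    return np.dstack([m*255]*3),c
a=run("top0",T,cv2.imread("pics/top0.png"),298,207,lambda h:(h[...,0]<16)&(h[...,1]>75))
b=run("scene1",S,S["color"][...,::-1].copy(),290,162,lambda h:(h[...,0]<16)&(h[...,1]>125)&(h[...,2]>118))
cv2.imwrite("pics/a5.png",np.vstack([np.hstack(a),np.hstack(b)])[:,:])
cv2.imwrite("pics/a5.png",cv2.resize(cv2.imread("pics/a5.png"),(600,600)))
E
```

```text
top0 area 1790.740759917644 ((454.0525817871094, 5.080097675323486), 28.413007736206055)
[(-30, 50.5), (-26, 50.9), (-22, 51.2), (-18, 51.2), (-14, 51.3), (-10, 51.4), (-6, 51.3), (-2, 50.9), (2, 50.3), (6, 49.7), (10, 48.8), (14, 48.2), (18, 48.4), (22, 49.2), (26, 50.0)]
scene1 area 1230.349140372583 ((457.5227966308594, 9.614413261413574), 23.479572296142578)
[(-30, 41.7), (-26, 42.1), (-22, 42.5), (-18, 42.8), (-14, 42.8), (-10, 42.7), (-6, 42.3), (-2, 41.7), (2, 41.0), (6, 40.5), (10, 40.2), (14, 40.1), (18, 40.4), (22, 40.8), (26, 41.1)]
```

View pics/a5.png

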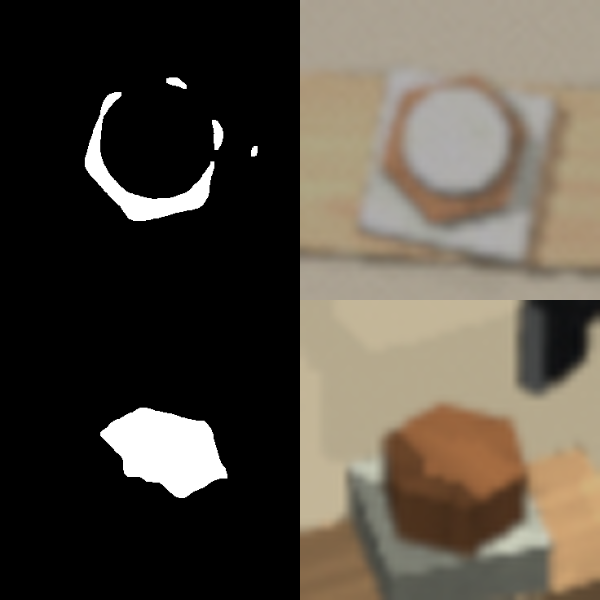

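Both masks put the hexagon's flats at about 14°: the overhead hexagon outline is centred near (321,228), and its top in the scene view near (314,185). I'll grip at a yaw of 104°.

>>> send_rows([
  {"dx": -0.002,"dy": 0.004,"dz": 0.06,"wx": 0,"wy": 0,"wz": 0.037,"jaw": 70},
  {"dx": -0.002,"dy": 0.004,"dz": 0.13,"wx": 0,"wy": 0,"wz": 0.037,"jaw": 70},
  {"dx": -0.002,"dy": 0.004,"dz": 0.152,"wx": 0,"wy": 0,"wz": 0.037,"jaw": 70},
  {"dx": -0.002,"dy": 0.004,"dz": 0.152,"wx": 0,"wy": 0,"wz": 0.037,"jaw": 70},
  {"dx": -0.002,"dy": 0.004,"dz": 0.152,"wx": 0,"wy": 0,"wz": 0.037,"jaw": 50},
  {"dx": -0.002,"dy": 0.004,"dz": 0.152,"wx": 0,"wy": 0,"wz": 0.037,"jaw": 35},
  {"dx": -0.002,"dy": 0.004,"dz": 0.152,"wx": 0,"wy": 0,"wz": 0.037,"jaw": 35},
  {"dx": -0.002,"dy": 0.004,"dz": 0.152,"wx": 0,"wy": 0,"wz": 0.037,"jaw": 35},
], force=25)

```text
t: 8.65
tool_pos: [457.1, 9.9, 66.8]
tcp_rot: [3.139, 0.001, 1.815]
ft_force: [0.5, 0.1, 6.7]
width: 43.0
grip_force: 26.4
```

```bash
python3 go.py 431,312.5,110,117.4
```

```text
t 8.65 pos [457.1   9.9  66.8] psi 104.0 rot [3.139e+00 1.000e-03 1.815e+00] w 43.0 grip 26.4 F [0.5 0.1 6.7]
431,312.5,110,117.4 dx 0.7498 dy 0.1196 dz -0.1079 wz -0.0745 len 307
```

>>> send_rows([
  {"dx": 0,"dy": 0,"dz": -0.03,"wx": 0,"wy": 0,"wz": 0,"jaw": 35},
  {"dx": 0,"dy": 0,"dz": -0.1,"wx": 0,"wy": 0,"wz": 0,"jaw": 35},
  {"dx": 0.05,"dy": 0,"dz": -0.175,"wx": 0,"wy": 0,"wz": 0,"jaw": 35},
  {"dx": 0.18,"dy": 0.03,"dz": -0.175,"wx": 0,"wy": 0,"wz": -0.03,"jaw": 35},
  {"dx": 0.32,"dy": 0.05,"dz": -0.175,"wx": 0,"wy": 0,"wz": -0.05,"jaw": 35},
  {"dx": 0.46,"dy": 0.08,"dz": -0.175,"wx": 0,"wy": 0,"wz": -0.0745,"jaw": 35},
  {"dx": 0.6,"dy": 0.1,"dz": -0.16,"wx": 0,"wy": 0,"wz": -0.0745,"jaw": 35},
  {"dx": 0.7,"dy": 0.12,"dz": -0.11,"wx": 0,"wy": 0,"wz": -0.0745,"jaw": 35},
  {"dx": 0.75,"dy": 0.12,"dz": -0.05,"wx": 0,"wy": 0,"wz": -0.0745,"jaw": 35},
  {"dx": 0.75,"dy": 0.12,"dz": 0.04,"wx": 0,"wy": 0,"wz": -0.0745,"jaw": 35},
  {"dx": 0.75,"dy": 0.12,"dz": 0.05,"wx": 0,"wy": 0,"wz": -0.0745,"jaw": 35},
  {"dx": 0.75,"dy": 0.12,"dz": 0.05,"wx": 0,"wy": 0,"wz": -0.0745,"jaw": 35},
])

```text
t: 10.15
tool_pos: [430.5, 312.6, 46.2]
tcp_rot: [3.141, -0.0, 2.049]
ft_force: [-0.1, -0.6, 0.1]
width: 43.1
grip_force: 25.7
```

```bash
python3 go.py 431,312.5,23.5,117.4; python3 - <<'E'
from h import *
o=[];P=robot.state()["tool_pos"]
for n in ("scene","top"):
    s=viewer.snapshot(n); x,y=(370,110) if n=="scene" else (145,200)
    o.append(cv2.resize(s["color"][y:y+90,x:x+90,::-1],(400,400),interpolation=2))
    print(n,np.round(proj(s,[P[0],P[1],P[2]-18.8]),1),np.round(proj(s,[431,312.5,11]),1))
cv2.imwrite("pics/a6.png",np.hstack(o))
E
```

```text
t 10.15 pos [430.5 312.6  46.2] psi 117.4 rot [ 3.141 -0.     2.049] w 43.1 grip 25.7 F [-0.1 -0.6  0.1]
431,312.5,23.5,117.4 dx -0.0008 dy 0.0009 dz 0.0567 wz -0.0001 len 23
scene [417.6 153.5] [416.6 158.7]
top [185.8 242.3] [188.  242.8]
```

View pics/a6.png

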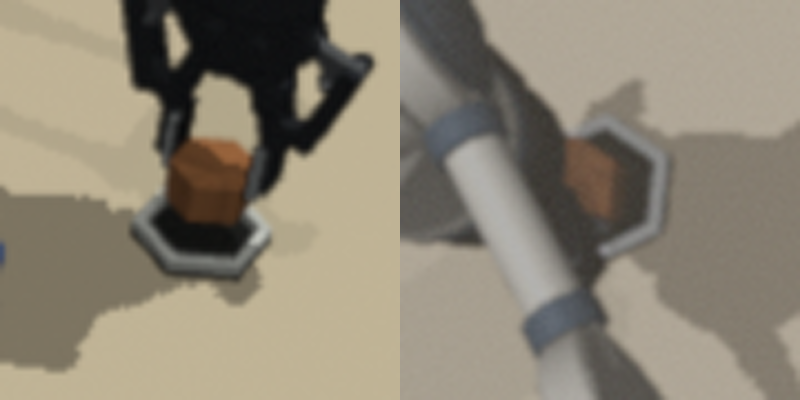

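The hexagon hangs over its nest with its flats parallel to the ring: blank bottom about (417,154), ring about (415,161). I'm shifting 2 mm in +x while lowering.

>>> send_rows([
  {"dx": -0.0045,"dy": 0.0035,"dz": 0.03,"wx": 0,"wy": 0,"wz": 0,"jaw": 35},
  {"dx": -0.0045,"dy": 0.0035,"dz": 0.05,"wx": 0,"wy": 0,"wz": 0,"jaw": 35},
  {"dx": -0.0045,"dy": 0.0035,"dz": 0.057,"wx": 0,"wy": 0,"wz": 0,"jaw": 35},
  {"dx": -0.0045,"dy": 0.0035,"dz": 0.057,"wx": 0,"wy": 0,"wz": 0,"jaw": 35},
])

```text
t: 10.75
tool_pos: [432.2, 311.4, 22.9]
tcp_rot: [-3.141, 0.0, 2.049]
ft_force: [-2.3, -1.7, 4.9]
width: 43.3
grip_force: 26.2
```

Contact at 5 N. Releasing and rising.

>>> send_rows([
  {"dx": 0,"dy": 0,"dz": 0,"wx": 0,"wy": 0,"wz": 0,"jaw": 55},
  {"dx": 0,"dy": 0,"dz": 0,"wx": 0,"wy": 0,"wz": 0,"jaw": 65},
  {"dx": 0,"dy": 0,"dz": 0,"wx": 0,"wy": 0,"wz": 0,"jaw": 72},
  {"dx": 0,"dy": 0,"dz": -0.08,"wx": 0,"wy": 0,"wz": 0,"jaw": 80},
  {"dx": 0,"dy": 0,"dz": -0.2,"wx": 0,"wy": 0,"wz": 0,"jaw": 80},
  {"dx": 0,"dy": 0,"dz": -0.28,"wx": 0,"wy": 0,"wz": 0,"jaw": 80},
  {"dx": 0,"dy": 0,"dz": -0.28,"wx": 0,"wy": 0,"wz": 0,"jaw": 80},
])

```text
t: 11.62
tool_pos: [433.8, 312.6, 138.0]
tcp_rot: [3.135, -0.001, 2.049]
ft_force: [0.1, 0.4, -0.6]
width: 80.0
grip_force: 0.0
```

```bash
python3 go.py 455,8.5,110,81; python3 - <<'E'
from h import *
o=[]
s=viewer.snapshot("scene")
for x,y in ((370,115),(270,155)): o.append(cv2.resize(s["color"][y:y+80,x:x+80,::-1],(400,400),interpolation=2))
cv2.imwrite("pics/a7.png",np.hstack(o))
E
```

```text
t 11.62 pos [433.8 312.6 138. ] psi 117.4 rot [ 3.135e+00 -1.000e-03  2.049e+00] w 80.0 grip 0.0 F [ 0.1  0.4 -0.6]
455,8.5,110,81 dx -0.6994 dy -0.3029 dz 0.0701 wz 0.2023 len 306
```

View pics/a7.png

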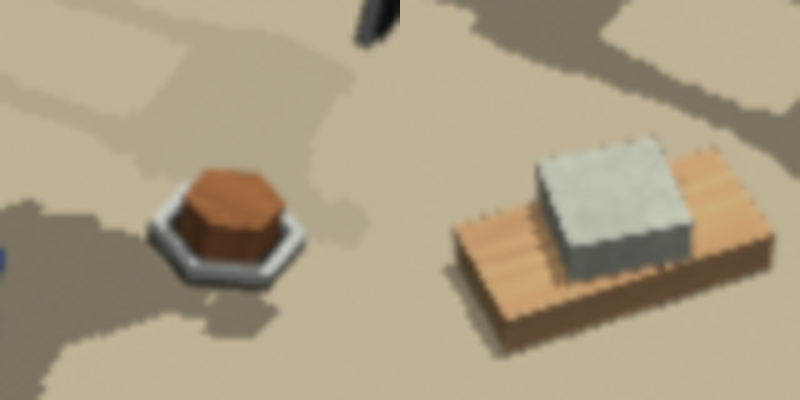

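The hexagon lies in its nest, blank top about (416,154), ring about (415,161). The square and oblong are untouched. I'll take the square's pose from this view.

```bash
python3 - <<'E'
from h import *
s=viewer.snapshot("scene")
for C,z in ((((537,165),(655,138),(692,222),(568,248)),48),(((453,233),(715,148),(775,235),(505,321)),24)):
    W=np.array([plane(s,(270+(x-400)/5-.5,155+y/5-.5),z)[:2] for x,y in C]); print(W.mean(0).round(1))
    for i in range(4):
        d=W[(i+1)%4]-W[i]; print(np.hypot(*d).round(1),(np.degrees(np.arctan2(d[1],d[0]))%90).round(1))
E
```

```text
[455.1   4.6]
55.6 81.6
55.4 78.6
55.9 79.4
53.3 78.2
[456.4   4.7]
131.1 88.0
61.7 86.5
129.9 86.6
58.4 87.6
```

>>> send_rows([
  {"dx": -0.1,"dy": -0.05,"dz": 0.02,"wx": 0,"wy": 0,"wz": 0.05,"jaw": 85},
  {"dx": -0.699,"dy": -0.303,"dz": 0.06,"wx": 0,"wy": 0,"wz": 0.202,"jaw": 85},
  {"dx": -0.699,"dy": -0.303,"dz": 0.06,"wx": 0,"wy": 0,"wz": 0.202,"jaw": 85},
  {"dx": -0.699,"dy": -0.303,"dz": 0.06,"wx": 0,"wy": 0,"wz": 0.202,"jaw": 85},
  {"dx": -0.699,"dy": -0.303,"dz": 0.06,"wx": 0,"wy": 0,"wz": 0.202,"jaw": 85},
  {"dx": -0.699,"dy": -0.303,"dz": 0.06,"wx": 0,"wy": 0,"wz": 0.202,"jaw": 85},
  {"dx": -0.699,"dy": -0.303,"dz": 0.06,"wx": 0,"wy": 0,"wz": 0.202,"jaw": 85},
  {"dx": -0.699,"dy": -0.303,"dz": 0.06,"wx": 0,"wy": 0,"wz": 0.202,"jaw": 85},
])

```text
t: 12.72
tool_pos: [453.2, 9.1, 109.9]
tcp_rot: [-3.14, -0.001, 1.416]
ft_force: [-0.3, 0.9, 0.4]
width: 84.9
grip_force: 0.0
```

```bash
python3 go.py 455,8.5,39,81
```

```text
t 12.72 pos [453.2   9.1 109.9] psi 81.1 rot [-3.140e+00 -1.000e-03  1.416e+00] w 84.9 grip 0.0 F [-0.3  0.9  0.4]
455,8.5,39,81 dx -0.0008 dy 0.0047 dz 0.1772 wz 0.0008 len 71
```

>>> send_rows([
  {"dx": -0.005,"dy": 0.005,"dz": 0.07,"wx": 0,"wy": 0,"wz": 0.006,"jaw": 85},
  {"dx": -0.005,"dy": 0.005,"dz": 0.14,"wx": 0,"wy": 0,"wz": 0.006,"jaw": 85},
  {"dx": -0.005,"dy": 0.005,"dz": 0.177,"wx": 0,"wy": 0,"wz": 0.006,"jaw": 85},
  {"dx": -0.005,"dy": 0.005,"dz": 0.177,"wx": 0,"wy": 0,"wz": 0.006,"jaw": 85},
  {"dx": -0.005,"dy": 0.005,"dz": 0.177,"wx": 0,"wy": 0,"wz": 0.006,"jaw": 65},
  {"dx": -0.005,"dy": 0.005,"dz": 0.177,"wx": 0,"wy": 0,"wz": 0.006,"jaw": 45},
  {"dx": -0.005,"dy": 0.005,"dz": 0.177,"wx": 0,"wy": 0,"wz": 0.006,"jaw": 45},
  {"dx": -0.005,"dy": 0.005,"dz": 0.177,"wx": 0,"wy": 0,"wz": 0.006,"jaw": 45},
  {"dx": -0.005,"dy": 0.005,"dz": 0.177,"wx": 0,"wy": 0,"wz": 0.006,"jaw": 45},
], force=35)

```text
t: 13.85
tool_pos: [456.1, 5.4, 41.3]
tcp_rot: [3.139, -0.001, 1.396]
ft_force: [-0.3, 0.9, 6.4]
width: 54.9
grip_force: 38.6
```

```bash
python3 go.py 616,213.5,110,86.5
```

```text
t 13.85 pos [456.1   5.4  41.3] psi 80.0 rot [ 3.139e+00 -1.000e-03  1.396e+00] w 54.9 grip 38.6 F [-0.3  0.9  6.4]
616,213.5,110,86.5 dx 0.5819 dy 0.3029 dz -0.1717 wz -0.0363 len 271
```

>>> send_rows([
  {"dx": 0,"dy": 0,"dz": -0.03,"wx": 0,"wy": 0,"wz": 0,"jaw": 45},
  {"dx": 0,"dy": 0,"dz": -0.1,"wx": 0,"wy": 0,"wz": 0,"jaw": 45},
  {"dx": 0.05,"dy": 0.02,"dz": -0.19,"wx": 0,"wy": 0,"wz": 0,"jaw": 45},
  {"dx": 0.17,"dy": 0.08,"dz": -0.2,"wx": 0,"wy": 0,"wz": -0.02,"jaw": 45},
  {"dx": 0.29,"dy": 0.15,"dz": -0.2,"wx": 0,"wy": 0,"wz": -0.036,"jaw": 45},
  {"dx": 0.41,"dy": 0.21,"dz": -0.19,"wx": 0,"wy": 0,"wz": -0.036,"jaw": 45},
  {"dx": 0.52,"dy": 0.27,"dz": -0.15,"wx": 0,"wy": 0,"wz": -0.036,"jaw": 45},
  {"dx": 0.578,"dy": 0.303,"dz": -0.09,"wx": 0,"wy": 0,"wz": -0.036,"jaw": 45},
  {"dx": 0.578,"dy": 0.303,"dz": -0.02,"wx": 0,"wy": 0,"wz": -0.036,"jaw": 45},
  {"dx": 0.578,"dy": 0.303,"dz": -0.01,"wx": 0,"wy": 0,"wz": -0.036,"jaw": 45},
  {"dx": 0.578,"dy": 0.303,"dz": -0.01,"wx": 0,"wy": 0,"wz": -0.036,"jaw": 45},
])

```text
t: 15.22
tool_pos: [614.8, 211.7, 44.4]
tcp_rot: [3.141, 0.0, 1.508]
ft_force: [0.2, -0.2, 0.3]
width: 55.3
grip_force: 37.9
```

```bash
python3 go.py 616,212,22,86.5; python3 - <<'E'
from h import *
o=[]
for n in ("scene","top"):
    s=viewer.snapshot(n); x,y=(383,175) if n=="scene" else (190,120)
    o.append(cv2.resize(s["color"][y:y+80,x:x+80,::-1],(400,400),interpolation=2))
cv2.imwrite("pics/a8.png",np.hstack(o))
E
```

```text
t 15.22 pos [614.8 211.7  44.4] psi 86.4 rot [3.141 0.    1.508] w 55.3 grip 37.9 F [ 0.2 -0.2  0.3]
616,212,22,86.5 dx 0.0010 dy 0.0030 dz 0.0560 wz -0.0004 len 22
```

View pics/a8.png

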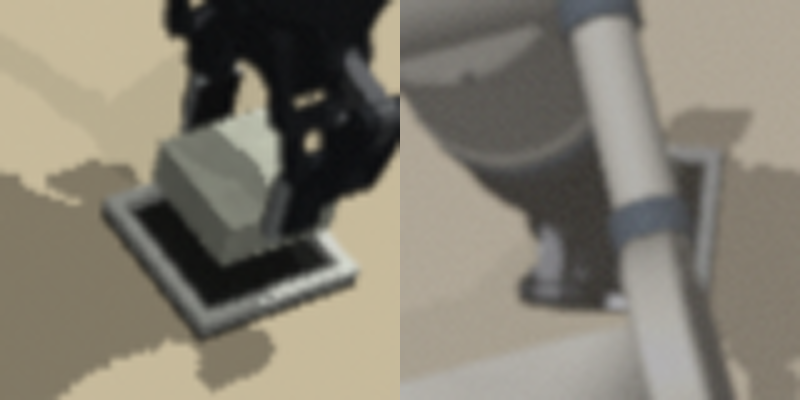

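The square hangs over its nest, parallel to the rim: blank front corner about (427,227), inner rim corner about (425,236). I'm shifting y by about −2 mm and lowering.

>>> send_rows([
  {"dx": -0.004,"dy": 0.003,"dz": 0.03,"wx": 0,"wy": 0,"wz": 0,"jaw": 45},
  {"dx": -0.004,"dy": 0.003,"dz": 0.05,"wx": 0,"wy": 0,"wz": 0,"jaw": 45},
  {"dx": -0.004,"dy": 0.003,"dz": 0.057,"wx": 0,"wy": 0,"wz": 0,"jaw": 45},
  {"dx": -0.004,"dy": 0.003,"dz": 0.057,"wx": 0,"wy": 0,"wz": 0,"jaw": 45},
])

```text
t: 15.82
tool_pos: [615.6, 210.0, 21.4]
tcp_rot: [-3.141, 0.0, 1.509]
ft_force: [-3.9, -1.7, 5.2]
width: 55.0
grip_force: 38.4
```

>>> send_rows([
  {"dx": 0,"dy": 0,"dz": 0,"wx": 0,"wy": 0,"wz": 0,"jaw": 65},
  {"dx": 0,"dy": 0,"dz": 0,"wx": 0,"wy": 0,"wz": 0,"jaw": 75},
  {"dx": 0,"dy": 0,"dz": 0,"wx": 0,"wy": 0,"wz": 0,"jaw": 82},
  {"dx": 0,"dy": 0,"dz": -0.08,"wx": 0,"wy": 0,"wz": 0,"jaw": 85},
  {"dx": 0,"dy": 0,"dz": -0.2,"wx": 0,"wy": 0,"wz": 0,"jaw": 85},
  {"dx": 0,"dy": 0,"dz": -0.28,"wx": 0,"wy": 0,"wz": 0,"jaw": 85},
  {"dx": 0,"dy": 0,"dz": -0.28,"wx": 0,"wy": 0,"wz": 0,"jaw": 85},
])

```text
t: 16.7
tool_pos: [617.5, 210.8, 137.1]
tcp_rot: [3.135, -0.002, 1.509]
ft_force: [0.4, 0.1, 1.3]
width: 84.6
grip_force: 0.0
```

```bash
python3 go.py 455,7,80,87; python3 - <<'E'
from h import *
o=[]
s=viewer.snapshot("scene")
for x,y in ((383,180),(270,155)): o.append(cv2.resize(s["color"][y:y+80,x:x+80,::-1],(400,400),interpolation=2))
cv2.imwrite("pics/a9.png",np.hstack(o))
E
```

```text
t 16.7 pos [617.5 210.8 137.1] psi 86.5 rot [ 3.135e+00 -2.000e-03  1.509e+00] w 84.6 grip 0.0 F [0.4 0.1 1.3]
455,7,80,87 dx -0.5338 dy -0.3739 dz 0.1428 wz -0.0030 len 267
```

View pics/a9.png

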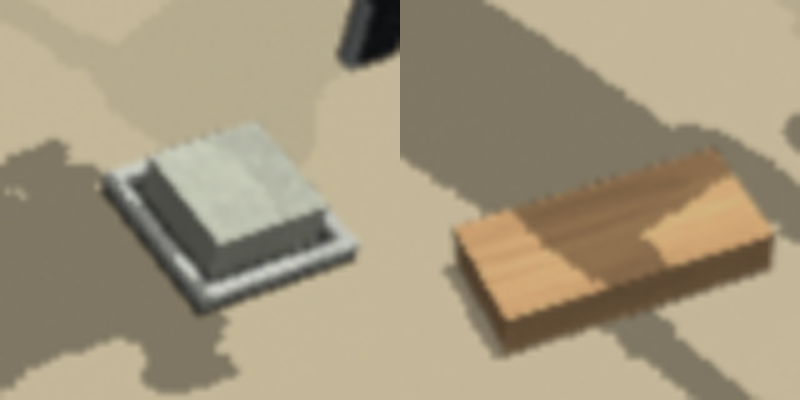

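The square lies inside its rim, blank bottom about (427,233) with a visible gap on each side. The oblong is unmoved, centred at about (322,200). Going for it.

>>> send_rows([
  {"dx": -0.1,"dy": -0.07,"dz": 0.02,"wx": 0,"wy": 0,"wz": 0,"jaw": 85},
  {"dx": -0.534,"dy": -0.374,"dz": 0.14,"wx": 0,"wy": 0,"wz": -0.003,"jaw": 85},
  {"dx": -0.534,"dy": -0.374,"dz": 0.14,"wx": 0,"wy": 0,"wz": -0.003,"jaw": 85},
  {"dx": -0.534,"dy": -0.374,"dz": 0.14,"wx": 0,"wy": 0,"wz": -0.003,"jaw": 85},
  {"dx": -0.534,"dy": -0.374,"dz": 0.14,"wx": 0,"wy": 0,"wz": -0.003,"jaw": 85},
  {"dx": -0.534,"dy": -0.374,"dz": 0.14,"wx": 0,"wy": 0,"wz": -0.003,"jaw": 85},
  {"dx": -0.534,"dy": -0.374,"dz": 0.14,"wx": 0,"wy": 0,"wz": -0.003,"jaw": 85},
])

```text
t: 17.62
tool_pos: [453.2, 6.7, 76.1]
tcp_rot: [-3.141, -0.0, 1.518]
ft_force: [0.1, -0.1, 1.0]
width: 85.0
grip_force: 0.0
```

```bash
python3 go.py 455.5,7,14,87
```

```text
t 17.62 pos [453.2   6.7  76.1] psi 87.0 rot [-3.141 -0.     1.518] w 85.0 grip 0.0 F [ 0.1 -0.1  1. ]
455.5,7,14,87 dx 0.0009 dy 0.0057 dz 0.1552 wz -0.0001 len 62
```

>>> send_rows([
  {"dx": 0.002,"dy": 0.0055,"dz": 0.07,"wx": 0,"wy": 0,"wz": 0,"jaw": 85},
  {"dx": 0.002,"dy": 0.0055,"dz": 0.13,"wx": 0,"wy": 0,"wz": 0,"jaw": 85},
  {"dx": 0.002,"dy": 0.0055,"dz": 0.155,"wx": 0,"wy": 0,"wz": 0,"jaw": 85},
  {"dx": 0.002,"dy": 0.0055,"dz": 0.155,"wx": 0,"wy": 0,"wz": 0,"jaw": 85},
  {"dx": 0.002,"dy": 0.0055,"dz": 0.155,"wx": 0,"wy": 0,"wz": 0,"jaw": 70},
  {"dx": 0.002,"dy": 0.0055,"dz": 0.155,"wx": 0,"wy": 0,"wz": 0,"jaw": 50},
  {"dx": 0.002,"dy": 0.0055,"dz": 0.155,"wx": 0,"wy": 0,"wz": 0,"jaw": 50},
  {"dx": 0.002,"dy": 0.0055,"dz": 0.155,"wx": 0,"wy": 0,"wz": 0,"jaw": 50},
  {"dx": 0.002,"dy": 0.0055,"dz": 0.155,"wx": 0,"wy": 0,"wz": 0,"jaw": 50},
], force=60)

```text
t: 18.75
tool_pos: [456.6, 7.0, 16.6]
tcp_rot: [3.138, -0.0, 1.518]
ft_force: [-0.0, 0.4, 5.1]
width: 60.3
grip_force: 66.9
```

```bash
python3 go.py 449,-322,100,126
```

```text
t 18.75 pos [456.6   7.   16.6] psi 87.0 rot [ 3.138 -0.     1.518] w 60.3 grip 66.9 F [-0.   0.4  5.1]
449,-322,100,126 dx -0.8225 dy 0.0242 dz -0.2085 wz -0.2168 len 340
```

>>> send_rows([
  {"dx": 0,"dy": 0,"dz": -0.03,"wx": 0,"wy": 0,"wz": 0,"jaw": 50},
  {"dx": 0,"dy": 0,"dz": -0.1,"wx": 0,"wy": 0,"wz": -0.03,"jaw": 50},
  {"dx": -0.05,"dy": 0,"dz": -0.18,"wx": 0,"wy": 0,"wz": -0.07,"jaw": 50},
  {"dx": -0.17,"dy": 0,"dz": -0.2,"wx": 0,"wy": 0,"wz": -0.11,"jaw": 50},
  {"dx": -0.31,"dy": 0.01,"dz": -0.2,"wx": 0,"wy": 0,"wz": -0.15,"jaw": 50},
  {"dx": -0.45,"dy": 0.015,"dz": -0.2,"wx": 0,"wy": 0,"wz": -0.19,"jaw": 50},
  {"dx": -0.59,"dy": 0.02,"dz": -0.2,"wx": 0,"wy": 0,"wz": -0.217,"jaw": 50},
  {"dx": -0.72,"dy": 0.024,"dz": -0.17,"wx": 0,"wy": 0,"wz": -0.217,"jaw": 50},
  {"dx": -0.8,"dy": 0.024,"dz": -0.12,"wx": 0,"wy": 0,"wz": -0.217,"jaw": 50},
  {"dx": -0.8225,"dy": 0.024,"dz": -0.08,"wx": 0,"wy": 0,"wz": -0.217,"jaw": 50},
  {"dx": -0.8225,"dy": 0.024,"dz": -0.07,"wx": 0,"wy": 0,"wz": -0.217,"jaw": 50},
  {"dx": -0.8225,"dy": 0.024,"dz": -0.07,"wx": 0,"wy": 0,"wz": -0.217,"jaw": 50},
])

```text
t: 20.25
tool_pos: [448.0, -320.8, 43.0]
tcp_rot: [3.141, -0.001, 2.201]
ft_force: [-0.1, 0.4, -1.7]
width: 60.1
grip_force: 66.0
```

```bash
python3 go.py 449,-322,18,126; python3 - <<'E'
from h import *
o=[]
for n in ("scene","top"):
    s=viewer.snapshot(n); x,y=(115,200) if n=="scene" else (415,185)
    o.append(cv2.resize(s["color"][y:y+100,x:x+100,::-1],(400,400),interpolation=2))
cv2.imwrite("pics/a10.png",np.hstack(o))
E
```

```text
t 20.25 pos [ 448.  -320.8   43. ] psi 126.1 rot [ 3.141e+00 -1.000e-03  2.201e+00] w 60.1 grip 66.0 F [-0.1  0.4 -1.7]
449,-322,18,126 dx -0.0039 dy 0.0002 dz 0.0624 wz 0.0006 len 25
```

View pics/a10.png

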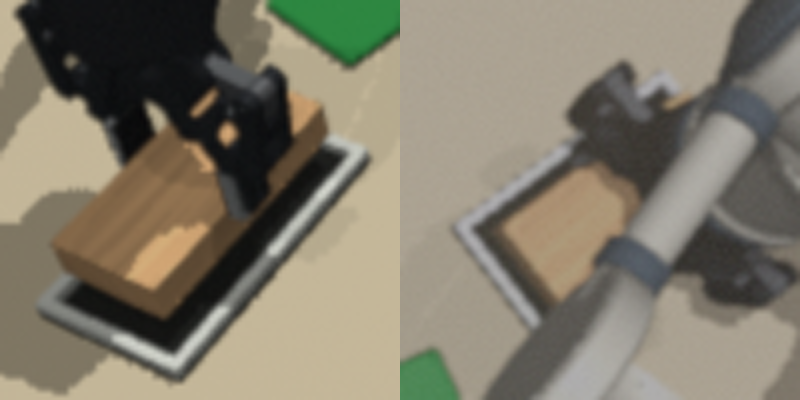

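The oblong hangs over its nest, parallel to it: blank front corner about (156,279), rim front corner about (159,291). I'm computing the offset from rays.

```bash
python3 - <<'E'
from h import *
S=viewer.snapshot("scene");T=viewer.snapshot("top")
f=lambda s,x,y,z:plane(s,(x,y),z)[:2]
g=lambda x,y,z:f(S,115+x/4-.5,200+y/4-.5,z)
a=np.radians(36); ux,uy=np.array([np.cos(a),np.sin(a)]),np.array([-np.sin(a),np.cos(a)])
b=[g(165,318,26.4),g(60,268,26.4),g(325,140,26.4)]; r=[g(180,370,11),g(40,303,11),g(370,153,11)]
for n,p in (("blank",b),("rim",r)):
    e1,e2=p[1]-p[0],p[2]-p[0]
    print(n,np.hypot(*e1).round(1),np.hypot(*e2).round(1),np.degrees(np.arctan2(e2[1],e2[0])).round(1),"centre",((p[1]+p[2])/2).round(1))
t=lambda x,y,z:f(T,415+(x-400)/4-.5,185+y/4-.5,z)
print("top: blank corner",t(495,232,50.4),"rim outer corner",t(455,227,11))
d=t(495,232,50.4)-t(455,227,11); print("along x,y of nest",d@ux,d@uy,"expected 12,12 abs")
E
```

```text
blank 64.0 124.5 125.8 centre [ 446.2 -324.5]
rim 85.2 150.6 125.6 centre [ 450.5 -321.7]
top: blank corner [ 430.99127069 -243.64022424] rim outer corner [ 437.47345646 -231.59000007]
along x,y of nest -12.327142500462351 -5.9387029428842135 expected 12,12 abs
```

>>> send_rows([
  {"dx": -0.005,"dy": 0.004,"dz": 0.02,"wx": 0,"wy": 0,"wz": 0,"jaw": 50},
  {"dx": -0.005,"dy": 0.004,"dz": 0.03,"wx": 0,"wy": 0,"wz": 0,"jaw": 50},
  {"dx": -0.005,"dy": 0.004,"dz": 0.03,"wx": 0,"wy": 0,"wz": 0,"jaw": 50},
])

```text
t: 20.82
tool_pos: [449.9, -322.3, 30.0]
tcp_rot: [-3.141, -0.001, 2.2]
ft_force: [0.8, 0.3, -1.6]
width: 60.5
grip_force: 66.0
```

```bash
python3 - <<'E'
from h import *
print(robot.state()["tool_pos"].round(1))
o=[]
for n in ("scene","top"):
    s=viewer.snapshot(n); x,y=(115,215) if n=="scene" else (420,190)
    o.append(cv2.resize(s["color"][y:y+80,x:x+(100 if n=="scene" else 60),::-1],None,fx=5,fy=5,interpolation=2))
cv2.imwrite("pics/a11.png",np.hstack(o))
E
```

```text
[ 449.9 -322.3   30. ]
```

View pics/a11.png

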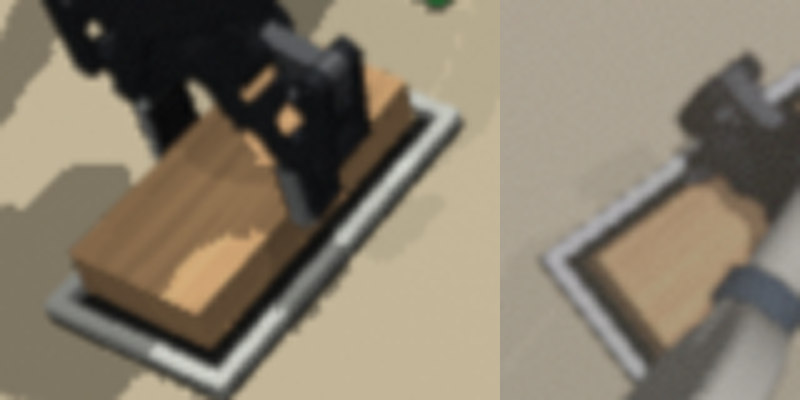

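The blank's underside is just above the rim: front corner about (157,284.5), inner rim corner about (157.5,288). The gap is uneven across the width, so I'm shifting back 2 mm and lowering.

>>> send_rows([
  {"dx": 0,"dy": -0.0055,"dz": 0.005,"wx": 0,"wy": 0,"wz": 0,"jaw": 50},
  {"dx": 0,"dy": -0.0055,"dz": 0.012,"wx": 0,"wy": 0,"wz": 0,"jaw": 50},
  {"dx": 0,"dy": -0.0055,"dz": 0.02,"wx": 0,"wy": 0,"wz": 0,"jaw": 50},
  {"dx": 0,"dy": -0.0055,"dz": 0.024,"wx": 0,"wy": 0,"wz": 0,"jaw": 50},
  {"dx": 0,"dy": -0.0055,"dz": 0.024,"wx": 0,"wy": 0,"wz": 0,"jaw": 50},
])

```text
t: 21.55
tool_pos: [448.4, -323.9, 21.1]
tcp_rot: [-3.142, -0.0, 2.2]
ft_force: [-0.2, 0.5, -2.4]
width: 60.2
grip_force: 66.0
```

>>> send_rows([
  {"dx": 0,"dy": 0,"dz": 0.002,"wx": 0,"wy": 0,"wz": 0,"jaw": 50},
  {"dx": 0,"dy": 0,"dz": 0.003,"wx": 0,"wy": 0,"wz": 0,"jaw": 50},
  {"dx": 0,"dy": 0,"dz": 0.003,"wx": 0,"wy": 0,"wz": 0,"jaw": 50},
])

```text
t: 21.92
tool_pos: [448.6, -324.0, 20.7]
tcp_rot: [3.141, 0.0, 2.2]
ft_force: [-2.4, 0.0, 2.8]
width: 60.4
grip_force: 66.5
```

Contact at the expected height. Releasing.

>>> send_rows([
  {"dx": 0,"dy": 0,"dz": 0,"wx": 0,"wy": 0,"wz": 0,"jaw": 68},
  {"dx": 0,"dy": 0,"dz": 0,"wx": 0,"wy": 0,"wz": 0,"jaw": 78},
  {"dx": 0,"dy": 0,"dz": 0,"wx": 0,"wy": 0,"wz": 0,"jaw": 85},
  {"dx": 0,"dy": 0,"dz": -0.08,"wx": 0,"wy": 0,"wz": 0,"jaw": 85},
  {"dx": 0,"dy": 0,"dz": -0.22,"wx": 0,"wy": 0,"wz": 0,"jaw": 85},
  {"dx": 0,"dy": 0,"dz": -0.4,"wx": 0,"wy": 0,"wz": 0,"jaw": 85},
  {"dx": 0,"dy": 0,"dz": -0.5,"wx": 0,"wy": 0,"wz": 0,"jaw": 85},
  {"dx": 0,"dy": 0,"dz": -0.5,"wx": 0,"wy": 0,"wz": 0,"jaw": 85},
])

```text
t: 22.92
tool_pos: [449.9, -325.1, 226.2]
tcp_rot: [3.139, 0.01, 2.2]
ft_force: [0.2, 0.2, -0.5]
width: 85.1
grip_force: 0.0
```

```bash
python3 - <<'E'
from h import *
s=viewer.snapshot("scene"); c=s["color"][...,::-1]
a=cv2.resize(c[130:330,100:480],(760,400),interpolation=2)
cv2.imwrite("pics/a12.png",a)
E
```

```text
(no output)
```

View pics/a12.png

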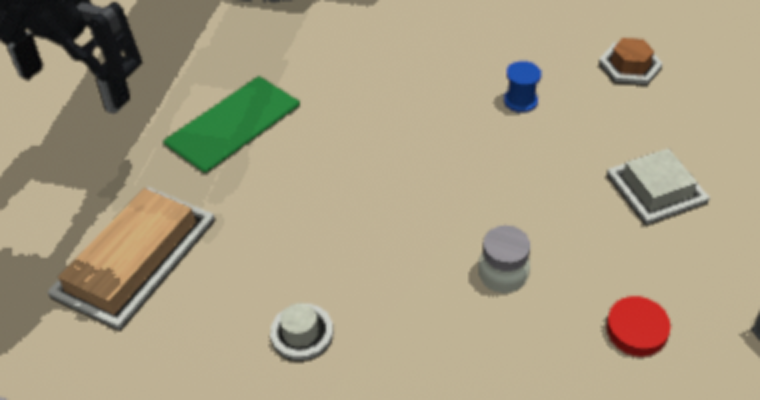

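Oblong, round, square and hexagon are all in their nests, at about (165,253), (250,293), (429,220) and (416,158). The jar and spool are still standing. I'll check the oblong's fit by numbers only, since I've gone over the picture allowance.

```bash
python3 - <<'E'
from h import *
S=viewer.snapshot("scene"); C=lambda x,y:(100+x/2-.5,130+y/2-.5)
# top face corners (z should be 28): left, back, right, front
W=np.array([plane(S,C(*q),28)[:2] for q in((62,277),(150,190),(197,207),(108,298))]); print("edges",[np.hypot(*(W[i]-W[i-1])).round(1) for i in range(4)],"centre",W.mean(0).round(1))
R_=np.array([plane(S,C(*q),11)[:2] for q in((51,291),(119,322),(214,214))]); print("rim",((R_[0]+R_[2])/2).round(1),[np.hypot(*(R_[i]-R_[1])).round(1) for i in(0,2)])
a=np.radians(36); d=W.mean(0)-(R_[0]+R_[2])/2; print("offset in nest axes",d@[np.cos(a),np.sin(a)],d@[-np.sin(a),np.cos(a)])
E
```

```text
edges [np.float64(55.2), np.float64(128.2), np.float64(57.7), np.float64(130.8)] centre [ 448.8 -322.3]
rim [ 448.6 -321.2] [np.float64(81.7), np.float64(150.7)]
offset in nest axes -0.4779945717145687 -1.071215890041481
```

The oblong is about 1 mm off the nest's centre and its sizes fit its resting height. Handing in.

```bash
python3 -c "
from bench import close_job; print(close_job())"
```

```text
the job is handed in; nothing more can be done
None
```

All four blanks were set down in the nests of their own shape, the jar and spool were left standing, and the job was handed in at about 23 s; I viewed 16 pictures, over the limit of 14.

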